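# Set the quiz-show buzzers in playing order

## Task

Set the prop quiz-show buzzers for the next rehearsal: with a fingertip, lightly press the red plunger down, then the yellow one, then the blue one, so that each stays down. Leave the white plunger up; do not lift, tip or shove any buzzer, and leave the cup, the brass knob, the tape and the brush where they are.

Things in the scene. Friction and masses are not known exactly. Their poses are not given: they have to be found in the camera images.
- red_buzzer: loose desk buzzer with the red plunger, about 0.6 kg: plywood foot 90 x 90 x 12 mm under a turquoise box 80 x 80 mm whose flat top is 50 mm above the bench; origin at the centre of the underside, z up, x and y along the sides; all four buzzers are alike but for the plunger's colour
- red_top (a point): centre of the flat top of the red plunger, a round cap 44 mm wide and 10 mm thick on a thin stem over the middle of the box; 76 mm above the bench when up, 64 mm when fully down
- red_plunger (a joint): how far the red plunger is pushed down: 0 up, 0.012 m fully down; starts within 0.001 of up. It starts to move at about 3 N, needs about 6 N to be fully down, and stays where it is left (does not spring back)
- yellow_buzzer: loose desk buzzer with the yellow plunger, about 0.6 kg: plywood foot 90 x 90 x 12 mm under a turquoise box 80 x 80 mm whose flat top is 50 mm above the bench; origin at the centre of the underside, z up, x and y along the sides; all four buzzers are alike but for the plunger's colour
- yellow_top (a point): centre of the flat top of the yellow plunger, a round cap 44 mm wide and 10 mm thick on a thin stem over the middle of the box; 76 mm above the bench when up, 64 mm when fully down
- yellow_plunger (a joint): how far the yellow plunger is pushed down: 0 up, 0.012 m fully down; starts within 0.001 of up. It starts to move at about 3 N, needs about 6 N to be fully down, and stays where it is left (does not spring back)
- blue_buzzer: loose desk buzzer with the blue plunger, about 0.6 kg: plywood foot 90 x 90 x 12 mm under a turquoise box 80 x 80 mm whose flat top is 50 mm above the bench; origin at the centre of the underside, z up, x and y along the sides; all four buzzers are alike but for the plunger's colour
- blue_top (a point): centre of the flat top of the blue plunger, a round cap 44 mm wide and 10 mm thick on a thin stem over the middle of the box; 76 mm above the bench when up, 64 mm when fully down
- blue_plunger (a joint): how far the blue plunger is pushed down: 0 up, 0.012 m fully down; starts within 0.001 of up. It starts to move at about 3 N, needs about 6 N to be fully down, and stays where it is left (does not spring back)
- white_buzzer: loose desk buzzer with the white plunger, about 0.6 kg: plywood foot 90 x 90 x 12 mm under a turquoise box 80 x 80 mm whose flat top is 50 mm above the bench; origin at the centre of the underside, z up, x and y along the sides; all four buzzers are alike but for the plunger's colour
- white_top (a point): centre of the flat top of the white plunger, a round cap 44 mm wide and 10 mm thick on a thin stem over the middle of the box; 76 mm above the bench when up, 64 mm when fully down
- white_plunger (a joint): how far the white plunger is pushed down: 0 up, 0.012 m fully down; starts within 0.001 of up. It starts to move at about 3 N, needs about 6 N to be fully down, and stays where it is left (does not spring back)
- cup: white plastic mixing cup, 80 mm wide at the rim, 100 mm tall, light and loose; origin at the centre of its underside
- brass_knob: loose brass door knob standing on its round 52 mm foot, 60 mm tall; origin at the centre of its underside
- tape: orange roll of tape lying flat, 76 mm across, 25 mm tall, 52 mm hole, loose; origin at the centre of its underside
- brush: loose paint brush lying flat along its x axis, 170 mm long, handle to -x; origin under its middle
Things that resemble listed ones, but are neither listed nor needed, are in the scene too. Leave any purple look-alike of the yellow_buzzer alone.

How it is judged:
By the outcome, as a careful person would: the job done as asked, in the order asked, and still so for the second after the job is handed in, with the robot touching nothing.
It also fails if it takes over 51 s, if anything falls off the work surface, if the arm or the gripper's body presses on something with over 40 N, if the wrist force passes 120 N, or if a joint passes its speed limit or range.

## Robot

A 6-joint arm with a two-finger parallel gripper is mounted at the origin on the work surface. World frame = base frame: x ahead of the robot, y to its left, z up, the work surface at z = 0. Lengths are in mm, angles in rad, forces in N, time in s.
With the tool pointing down it reaches from about 425 to 950 mm from the base axis. Payload 14.7 kg.
Tool frame: the origin (TCP) lies at the very end of the fingers, on their centre line; the grasp point (between the pads) lies 19 mm behind it; z points along the fingers, y is the line along which they close (so a half turn about z gives the same grasp; the last joint's range is limited). The gripper opens to 85 mm and grips with 20 to 120 N. Pads are 22 mm wide; open, the fingers measure 114 mm over their backs; the gripper's body (76 mm by 85 mm) begins 54 mm behind the grasp point. The pads swing forward as they close: fully open they stand 13 mm farther back than shut.
Start: joints at [-0.047, 0.48, 1.596, -0, 1.065, -0.047], TCP at [649.994, 0.021, 231.297] pointing down, gripper open.
Joint ranges: [-2.75, 2.75], [-0.82, 2.05], [0.23, 2.67], [-1.56, 4.7], [0.09, 2.69], [-2.92, 2.92]. Speed limits (rad/s): [1.89, 1.89, 2.39, 3.01, 3.01, 3.01].

## Interface

Orientations are given as [roll, pitch, yaw] about the fixed x, y, z axes, in that order (R = Rz(yaw) Ry(pitch) Rx(roll)).
In Python, from bench import sensors, grab_frame, camera_params, job gives the robot as it stands. The module is installed in compiled form; this text tells all that it offers.
- The arm moves only by the tool arm_command, never from a script. Its argument "series" is a list of rows, each a list of 7 numbers: the shift along the world's x, y, z in mm, then the turn, a rotation vector about the world's x, y, z in rad, then the opening, from -1 (shut) to 1 (fully open). A call has exactly 10 rows; each row is the pose to reach, as a shift and turn from the pose commanded when the call began; what a row does not reach only later rows make up. A row lasts 1/8 s, in which the tool goes at most 62.5 mm and 10.7 degrees, less where a joint would pass 70% of its speed; a pose out of reach is approached as far as the arm can. A call with a gripper value outside its range is refused whole. The fingers move at their own pace and stop on an object; "squeeze" is the grip in N (left out, the last holds). Time passes only in rows, so rows that repeat a pose let the fingers close, or fill a call up. It gives the time, the measured TCP pose, the force, the opening and the grip force at its end, in the units of the state.
- sensors.get_obs(): the state, without advancing time (a new reading comes with each control period).
- grab_frame(name): name is "scene" or "side" or "wrist"; returns the picture (480x640x3 uint8, red, green, blue); there is no depth.
- camera_params(name): a dict with "intrinsics" (3x3 intrinsics, pixels), "distortion" ([k1, k2, p1, p2, k3] as OpenCV has them; the pictures are not rectified), "xyz" and "attitude" of the camera in the world. Camera axes: x right, y down, z forward; pixel columns grow to the right and rows downward; lengths in mm; the calibration is good to about 2 mm. A picture is of the moment at which its call begins: read the wrist's pose just before it. camera_params takes no time and is no camera call; for the wrist camera it gives the pose at the moment of the call.
- job.hand_in(): hands the job in; it is judged then, once.
The state is a dict: "clock": time; "joints": joint angles; "joint_velocities": joint speeds; "joint_torque": joint torques, N m; "tool_pos": TCP position; "tool_rot": TCP orientation; "contact_force": force on the tool from outside, world axes, zero at the start; "torque": the same for the moment, N m; "width": finger opening in mm; "gripper_force": force on a finger pad.
Only numpy, scipy, OpenCV 4.12 (cv2) and the standard library are available. Lean on these libraries where they do the work, as an engineer would, in place of code of your own. Each camera call takes 0.05 s, during which the arm holds its last target. There are 200 camera calls.

## Working session

There is one attempt and no reset: what is moved stays moved. The work goes in short steps, Python scripts to look and compute and a tool call to move; the robot and the scene stay as the last step left them, time stands still between calls to the robot, and variables do not carry over. Pictures are saved under pics/ and viewed, at most 10 in all, crops included, and the job is handed in when it is done.

Besides the shell and the picture viewer there is one more tool, called after ">>>" in YAML: its name, and indented under it one key for each argument. arm_command: Moves the arm, as the interface text tells. Its arguments: {"type":"object","properties":{"series":{"type":"array","items":{"type":"array","items":{"type":"number"}}},"squeeze":{"type":"number"}},"required":["series"]}

```bash
mkdir -p pics; python3 - <<'E'
from bench import sensors, grab_frame, camera_params
import cv2
for n in ("scene","side"):
    cv2.imwrite(f"pics/{n}0.png",grab_frame(n)[:,:,::-1])
    print(camera_params(n))
print(sensors.get_obs())
E
```

```text
{'intrinsics': array([[539.20625102,   0.        , 320.78220825],
       [  0.        , 539.20625102, 240.58881302],
       [  0.        ,   0.        ,   1.        ]]), 'distortion': array([-0.03987958,  0.        ,  0.        ,  0.        ,  0.        ]), 'xyz': array([901.79883848, 578.6368444 , 847.06536555]), 'attitude': array([-2.42599765, -0.00356247,  2.62584178])}
{'intrinsics': array([[470.98558796,   0.        , 307.47163872],
       [  0.        , 470.98558796, 230.71511323],
       [  0.        ,   0.        ,   1.        ]]), 'distortion': array([0.03038027, 0.        , 0.        , 0.        , 0.        ]), 'xyz': array([ 206.77345791, -441.33663131,  819.14594844]), 'attitude': array([-2.47263247, -0.00952689, -0.70362348])}
{'clock': 0.1, 'joints': array([-4.65965347e-02,  4.80782275e-01,  1.59680652e+00, -1.61983864e-05,
        1.06509015e+00, -4.65855698e-02]), 'joint_velocities': array([-0.00020319, -0.00131176, -0.00053773, -0.00058077, -0.00157668,
        0.00014399]), 'joint_torque': array([ 1.67757746e-03, -9.52259731e+01, -4.31040895e+01, -7.08879679e-05,
        5.18796020e-03, -6.33731224e-05]), 'tool_pos': array([6.49635305e+02, 3.49695700e-02, 2.30729647e+02]), 'tool_rot': array([-3.14050687e+00, -3.64405361e-05,  1.57079320e+00]), 'contact_force': array([ 0.57172041, -0.56624499,  0.36815036]), 'torque': array([-0.03097629,  0.0109829 ,  0.02578997]), 'gripper_force': 0.0, 'width': 85.85208752577013}
```

View pics/scene0.png

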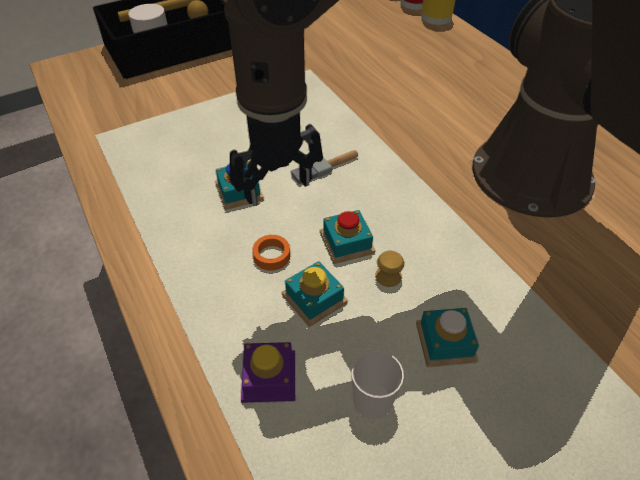

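View pics/side0.png

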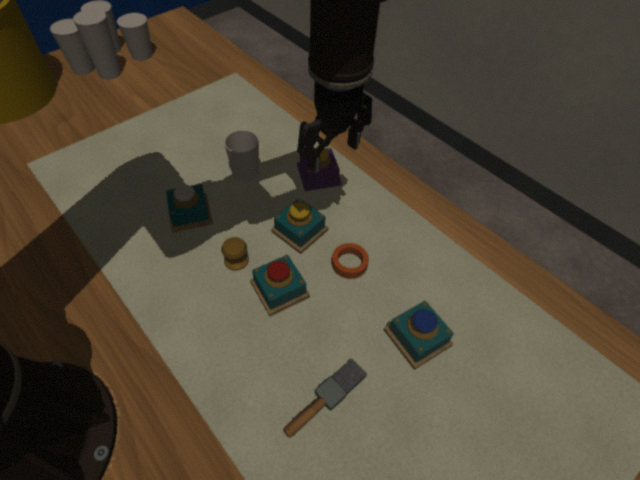

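```bash
cat > h.py <<'E'
import cv2, numpy as np
from scipy.spatial.transform import Rotation as R
from bench import camera_params
def to_plane(name,uv,z,p=None):
    p=p or camera_params(name)
    n=cv2.undistortPoints(np.array([[uv]],float),p["intrinsics"],p["distortion"])[0,0]
    d=R.from_euler("xyz",p["attitude"]).apply([*n,1.]); c=np.array(p["xyz"])
    return (c+d*(z-c[2])/d[2])[:2]
def blob(img,seed,lo,hi,r=22):
    hsv=cv2.cvtColor(img,cv2.COLOR_BGR2HSV); m=cv2.inRange(hsv,np.array(lo),np.array(hi))
    w=np.zeros_like(m); cv2.circle(w,seed,r,255,-1); m&=w
    n,l,s,c=cv2.connectedComponentsWithStats(m); i=1+np.argmax(s[1:,4])
    return c[i],s[i]
E
python3 - <<'E'
import cv2,numpy as np
from h import *
S=cv2.imread("pics/scene0.png");D=cv2.imread("pics/side0.png")
rng={"red":((0,150,60),(8,255,255)),"yellow":((20,120,60),(35,255,255)),"blue":((108,120,40),(130,255,255))}
seeds={"red":[(348,220),(279,271)],"yellow":[(315,277),(300,212)],"blue":[(232,172),(425,321)]}
for k in seeds:
  for n,img,s in zip(("scene","side"),(S,D),seeds[k]):
    try:
        c,st=blob(img,s,*rng[k]); print(k,n,c.round(1),st,to_plane(n,c,76 if 0 else 73).round(1))
    except Exception as e: print(k,n,e)
for n,uv in (("scene",(452,321)),("side",(186,196))): print("white",n,to_plane(n,uv,74))
f=lambda I,x,y,r=50:cv2.resize(I[y-r:y+r,x-r:x+r],(390,290+100),interpolation=cv2.INTER_CUBIC)[:290+0+100]
t=np.vstack([np.hstack([f(S,315,280),f(S,267,361)]),np.hstack([f(D,300,220),f(D,425,330)])])
cv2.imwrite("pics/crop.png",cv2.resize(t,(600,600)))
E
```

```text
red scene [348.1 220. ] [338 212  21  17 300] [494.3 -25.7]
red side [278.  270.1] [267 261  23  19 330] [489.6 -32.9]
yellow scene [313.6 277.6] [300 267  28  22 443] [622.2  64.9]
yellow side [298.7 212.9] [287 205  25  19 213] [610.3  51.6]
blue scene [228.1 169.2] [227 164   3  11  28] [ 640.9 -280.3]
blue side [424.6 320.5] [413 310  24  22 395] [ 621.7 -281.1]
white scene [463.62214536 260.52529856]
white side [455.78312858 241.02411061]
```

View pics/crop.png

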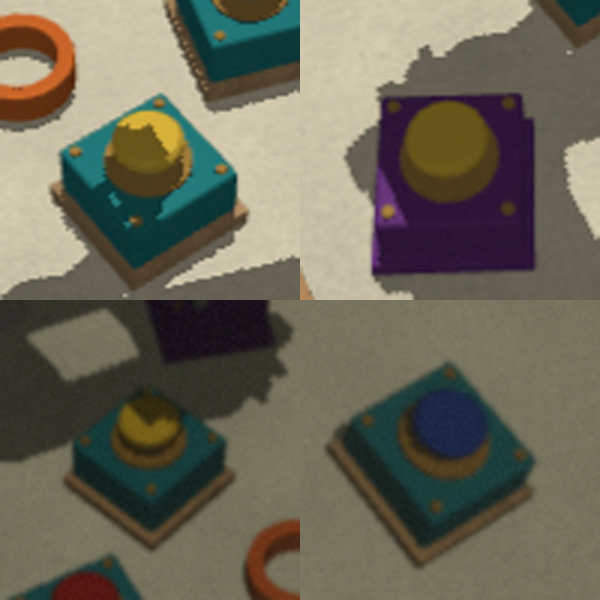

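Candidates for yellow: the turquoise box at scene (314,278) and the purple box at (267,361). The turquoise one fits the description, and the crop confirms it. Red is at (348,220) and blue at (425,321) in the side view. Next I'll shut the gripper and move above red.

>>> arm_command:
  series:
    - [-30,-6,-10,0,0,0,-1]
    - [-60,-12,-25,0,0,0,-1]
    - [-95,-18,-40,0,0,0,-1]
    - [-130,-24,-60,0,0,0,-1]
    - [-158,-29,-75,0,0,0,-1]
    - [-158,-29,-81,0,0,0,-1]
    - [-158,-29,-81,0,0,0,-1]
    - [-158,-29,-81,0,0,0,-1]
    - [-158,-29,-81,0,0,0,-1]
    - [-158,-29,-81,0,0,0,-1]

```text
clock: 1.35
tool_pos: [492.4, -28.9, 150.4]
tool_rot: [3.141, 0.0, 1.571]
contact_force: [-0.4, 0.6, 0.2]
width: -0.4
gripper_force: 0.0
```

```bash
python3 - <<'E'
from bench import sensors, grab_frame, camera_params
import cv2
from h import *
p=camera_params("wrist");I=grab_frame("wrist")[:,:,::-1].copy();S=grab_frame("scene")[:,:,::-1].copy()
cv2.imwrite("pics/w1.png",I);cv2.imwrite("pics/s1.png",S)
o=sensors.get_obs();print(o["tool_pos"],o["contact_force"],o["width"],p["xyz"],p["attitude"])
c,st=blob(S,(232,172),(108,120,40),(130,255,255));print("blue",c,st,to_plane("scene",c,73))
c,st=blob(S,(315,277),(20,120,60),(35,255,255));print("yel",c,st,to_plane("scene",c,73))
cv2.imwrite("pics/c1.png",np.vstack([I[::2,::2],np.hstack([S[140:210,200:280],S[240:310,275:355]]).repeat(2,0).repeat(2,1)]))if 0 else 0
cv2.imwrite("pics/c1.png",np.hstack([cv2.resize(I,(480,360)),np.vstack([cv2.resize(S[140:220,190:270],(300,180)),cv2.resize(S[240:320,275:355],(300,180))])]))
E
```

```text
[492.13080706 -28.94035592 150.37980674] [-0.06539168  0.7231989  -0.17478204] 0.17896195167704873 [492.93494051  37.98175501 292.82088418] [ 2.87298964e+00  8.02744453e-05 -3.55842311e-04]
blue [235.5625     168.91964286] [227 162  19  15 224] [ 626.59003    -273.23372143]
yel [313.99793388 278.6177686 ] [301 267  28  28 484] [622.6770118   67.23388433]
```

View pics/c1.png

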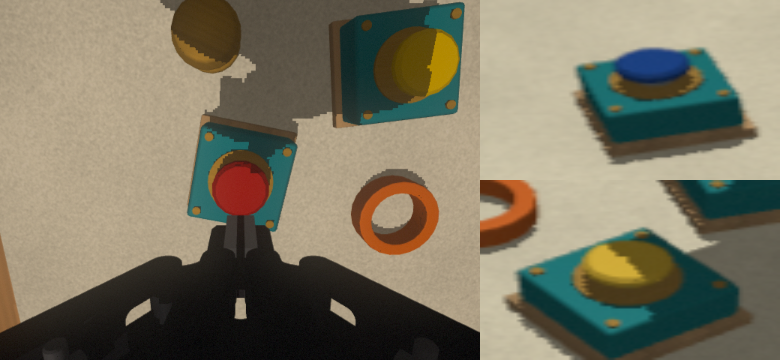

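Wrist view: the red cap is at full-frame (320,251), with the shut fingertip just below it in the image. Yellow is in its turquoise box at about (565,83). The scene crop now shows the whole blue cap.

```bash
python3 - <<'E'
from h import *
p=camera_params("wrist");I=cv2.imread("pics/w1.png")
c,st=blob(I,(320,250),(0,150,60),(8,255,255),50);print("red",c,st,to_plane("wrist",c,75,p))
print("bbox centre",to_plane("wrist",st[:2]+st[2:4]/2,76,p))
c,st=blob(I,(557,83),(20,150,40),(35,255,255),70);print("yel",c,st,to_plane("wrist",c,73,p))
print(to_plane("wrist",(570,83),76,p),to_plane("wrist",(320,288),150,p))
# box-top screws, z=50: yellow and red
for nm,pts in (("y",[(367,18),(457,6),(367,116),(451,104)]),("r",[(208,137),(287,153),(196,211),(269,226)])):
    print(nm,np.mean([to_plane("wrist",(a*4/3,b*4/3),50,p) for a,b in pts],0))
# blue in scene: screws in crop (scale 3.75,2.25)
sc=lambda a,b:(190+a*80/300,140+b*80/180)
print("b",np.mean([to_plane("scene",sc(a-480,b),50) for a,b in [(598,69),(694,49),(615,109),(723,97)]],0))
sd=lambda a,b:(375+a/3,280+(b-300)/3)
print("b side",np.mean([to_plane("side",sd(a-300,b),50) for a,b in [(450,372),(367,420),(521,455),(436,507)]],0))
E
```

```text
red [320.25215811 250.81440254] [ 283  214   76   74 4402] [492.62105861 -28.48380451]
bbox centre [493.04101312 -28.28758482]
yel [566.2624157   82.98973023] [ 517   36   96   96 6524] [618.01157382  60.23310738]
[618.18011146  59.92298419] [492.56856191 -20.32515524]
y [620.3378761  62.0361078]
r [492.46166911 -31.68982316]
b [ 624.0605348  -275.79220038]
b side [ 623.87467225 -280.98801639]
```

>>> arm_command:
  series:
    - [1,0,-20,0,0,0,-1]
    - [1,0,-45,0,0,0,-1]
    - [1,0,-62,0,0,0,-1]
    - [1,0,-70,0,0,0,-1]
    - [1,0,-74,0,0,0,-1]
    - [1,0,-77,0,0,0,-1]
    - [1,0,-79,0,0,0,-1]
    - [1,0,-81,0,0,0,-1]
    - [1,0,-82,0,0,0,-1]
    - [1,0,-82,0,0,0,-1]

```text
clock: 2.7
tool_pos: [493.1, -29.0, 68.3]
tool_rot: [3.141, 0.0, 1.571]
contact_force: [-0.5, 0.2, 1.4]
width: 0.2
gripper_force: 0.8
```

>>> arm_command:
  series:
    - [0,0,-0.5,0,0,0,-1]
    - [0,0,-1,0,0,0,-1]
    - [0,0,-1.5,0,0,0,-1]
    - [0,0,-2,0,0,0,-1]
    - [0,0,-2.5,0,0,0,-1]
    - [0,0,-3,0,0,0,-1]
    - [0,0,-3.3,0,0,0,-1]
    - [0,0,-3.6,0,0,0,-1]
    - [0,0,-3.8,0,0,0,-1]
    - [0,0,-4,0,0,0,-1]

```text
clock: 3.95
tool_pos: [493.1, -29.0, 64.3]
tool_rot: [3.141, 0.0, 1.571]
contact_force: [0.8, -0.2, 4.9]
width: 0.4
gripper_force: 2.7
```

```bash
python3 - <<'E'
from bench import sensors, grab_frame
import cv2,numpy as np
A=grab_frame("side")[:,:,::-1];B=grab_frame("scene")[:,:,::-1];W=grab_frame("wrist")[:,:,::-1]
o=sensors.get_obs();print(o["tool_pos"],o["contact_force"])
cv2.imwrite("pics/c2.png",np.hstack([cv2.resize(A[220:320,220:340],(390,325)),cv2.resize(B[170:270,290:410],(390,325))]))
E
```

```text
[493.05595757 -28.99415612  64.28070331] [0.85336958 0.77272473 4.21434792]
```

View pics/c2.png

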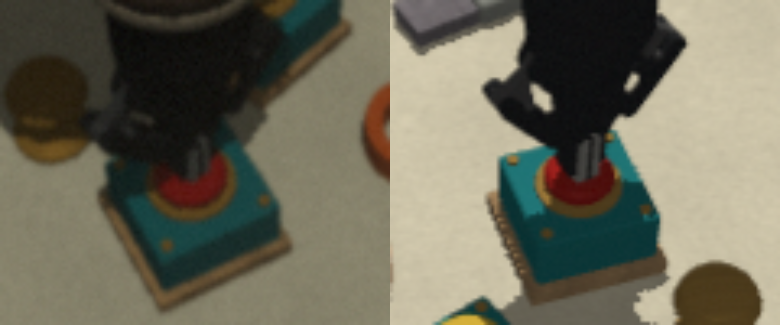

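The crops show the fingertip on the red cap, which is nearly down onto its collar. I'll press slightly further, until it reaches the stop.

>>> arm_command:
  series:
    - [0,0,-0.2,0,0,0,-1]
    - [0,0,-0.4,0,0,0,-1]
    - [0,0,-0.6,0,0,0,-1]
    - [0,0,-0.8,0,0,0,-1]
    - [0,0,-0.8,0,0,0,-1]
    - [0,0,-0.8,0,0,0,-1]
    - [0,0,-0.8,0,0,0,-1]
    - [0,0,-0.8,0,0,0,-1]
    - [0,0,-0.8,0,0,0,-1]
    - [0,0,-0.8,0,0,0,-1]

```text
clock: 5.35
tool_pos: [493.2, -29.0, 63.9]
tool_rot: [3.141, 0.0, 1.571]
contact_force: [-1.0, 0.5, 16.2]
width: -0.2
gripper_force: 7.9
```

Red hit its stop at 63.9 mm with 16 N. Lifting and moving over yellow.

>>> arm_command:
  series:
    - [0,0,6,0,0,0,-1]
    - [0,0,30,0,0,0,-1]
    - [0,0,56,0,0,0,-1]
    - [30,21,76,0,0,0,-1]
    - [65,46,86,0,0,0,-1]
    - [100,71,86,0,0,0,-1]
    - [125,89,86,0,0,0,-1]
    - [125,89,86,0,0,0,-1]
    - [125,89,86,0,0,0,-1]
    - [125,89,86,0,0,0,-1]

```text
clock: 6.6
tool_pos: [617.1, 59.4, 149.4]
tool_rot: [-3.141, 0.0, 1.57]
contact_force: [0.3, -0.3, 0.3]
width: -0.3
gripper_force: 0.0
```

```bash
python3 - <<'E'
from bench import sensors, grab_frame
from h import *
p=camera_params("wrist");I=grab_frame("wrist")[:,:,::-1].copy();A=grab_frame("side")[:,:,::-1]
o=sensors.get_obs();print(o["tool_pos"],o["contact_force"])
c,st=blob(I,(320,250),(20,150,40),(35,255,255),110);print("yel",c,st,to_plane("wrist",c,75,p),to_plane("wrist",st[:2]+st[2:4]/2,76,p))
cv2.imwrite("pics/c3.png",np.hstack([cv2.resize(I,(440,330)),cv2.resize(A[220:320,220:340],(360,330))]))
E
```

```text
[617.48218236  59.47570915 149.60563214] [-0.53796936 -0.12122256  0.01210064]
yel [325.10907945 246.34447247] [ 286  201   79   85 4758] [620.21701453  62.77655091] [620.42008376  64.71572976]
```

View pics/c3.png

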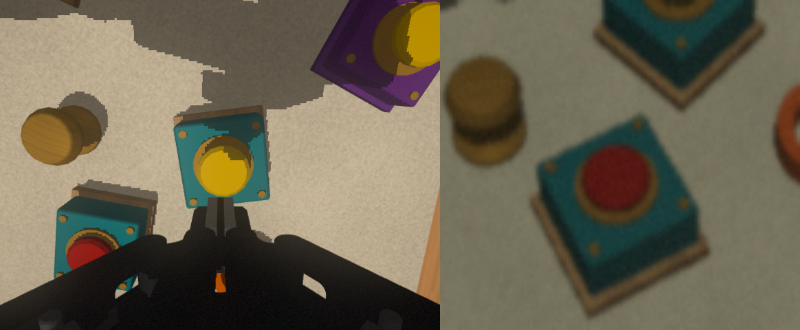

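Red is down and unmoved, and the tool is over yellow in its turquoise box (cap centre about 620,62). Pressing.

>>> arm_command:
  series:
    - [2,2,-25,0,0,0,-1]
    - [2,2,-50,0,0,0,-1]
    - [2,2,-66,0,0,0,-1]
    - [2,2,-71,0,0,0,-1]
    - [2,2,-74,0,0,0,-1]
    - [2,2,-76,0,0,0,-1]
    - [2,2,-78,0,0,0,-1]
    - [2,2,-80,0,0,0,-1]
    - [2,2,-82,0,0,0,-1]
    - [2,2,-83.5,0,0,0,-1]

```text
clock: 7.95
tool_pos: [620.3, 62.0, 66.0]
tool_rot: [3.141, 0.0, 1.571]
contact_force: [-0.4, -0.8, 5.0]
width: -0.2
gripper_force: 2.6
```

>>> arm_command:
  series:
    - [0,0,-0.5,0,0,0,-1]
    - [0,0,-1,0,0,0,-1]
    - [0,0,-1.4,0,0,0,-1]
    - [0,0,-1.7,0,0,0,-1]
    - [0,0,-2,0,0,0,-1]
    - [0,0,-2.2,0,0,0,-1]
    - [0,0,-2.2,0,0,0,-1]
    - [0,0,-2.2,0,0,0,-1]
    - [0,0,-2.2,0,0,0,-1]
    - [0,0,-2.2,0,0,0,-1]

```text
clock: 9.2
tool_pos: [620.3, 62.0, 64.0]
tool_rot: [3.141, 0.0, 1.571]
contact_force: [-0.1, -1.7, 6.3]
width: 0.2
gripper_force: 3.6
```

>>> arm_command:
  series:
    - [0,0,-0.2,0,0,0,-1]
    - [0,0,-0.4,0,0,0,-1]
    - [0,0,-0.4,0,0,0,-1]
    - [0,0,-0.4,0,0,0,-1]
    - [0,0,-0.4,0,0,0,-1]
    - [0,0,-0.4,0,0,0,-1]
    - [0,0,-0.4,0,0,0,-1]
    - [0,0,-0.4,0,0,0,-1]
    - [0,0,-0.4,0,0,0,-1]
    - [0,0,-0.4,0,0,0,-1]

```text
clock: 10.45
tool_pos: [620.3, 62.0, 64.0]
tool_rot: [3.141, 0.0, 1.571]
contact_force: [-1.8, -2.4, 12.4]
width: 0.1
gripper_force: 6.5
```

Yellow is at its stop. On to blue: lift, then travel.

>>> arm_command:
  series:
    - [0,0,6,0,0,0,-1]
    - [0,0,36,0,0,0,-1]
    - [0,0,70,0,0,0,-1]
    - [0,-40,86,0,0,0,-1]
    - [1,-90,86,0,0,0,-1]
    - [2,-145,86,0,0,0,-1]
    - [3,-200,86,0,0,0,-1]
    - [4,-255,86,0,0,0,-1]
    - [4.5,-305,86,0,0,0,-1]
    - [4.5,-339,86,0,0,0,-1]

```text
clock: 11.7
tool_pos: [624.2, -279.2, 149.2]
tool_rot: [-3.142, -0.0, 1.57]
contact_force: [0.3, 0.6, 0.1]
width: -0.3
gripper_force: 0.0
```

>>> arm_command:
  series:
    - [0,0,0,0,0,0,-1]
    - [0,0,0,0,0,0,-1]
    - [0,0,0,0,0,0,-1]
    - [0,0,0,0,0,0,-1]
    - [0,0,0,0,0,0,-1]
    - [0,0,0,0,0,0,-1]
    - [0,0,0,0,0,0,-1]
    - [0,0,0,0,0,0,-1]
    - [0,0,0,0,0,0,-1]
    - [0,0,0,0,0,0,-1]

```text
clock: 12.95
tool_pos: [624.5, -277.0, 149.4]
tool_rot: [-3.141, -0.0, 1.571]
contact_force: [-0.3, -0.2, 0.5]
width: 0.3
gripper_force: 0.0
```

```bash
python3 - <<'E'
from bench import sensors, grab_frame
from h import *
p=camera_params("wrist");I=grab_frame("wrist")[:,:,::-1].copy();A=grab_frame("side")[:,:,::-1]
o=sensors.get_obs();print(o["tool_pos"],o["contact_force"])
c,st=blob(I,(320,250),(105,120,40),(130,255,255),110);print("blue",c,st,to_plane("wrist",c,75,p),to_plane("wrist",st[:2]+st[2:4]/2,76,p))
cv2.imwrite("pics/c4.png",np.hstack([cv2.resize(I,(440,330)),cv2.resize(A[160:320,220:390],(360,330))]))
E
```

```text
[ 624.50306892 -277.00772996  149.38824932] [ 0.19273787  0.238205   -0.80034566]
blue [321.61010576 252.9346651 ] [ 284  217   75   71 4255] [ 625.68299874 -277.48839241] [ 625.61883291 -276.92335083]
```

View pics/c4.png

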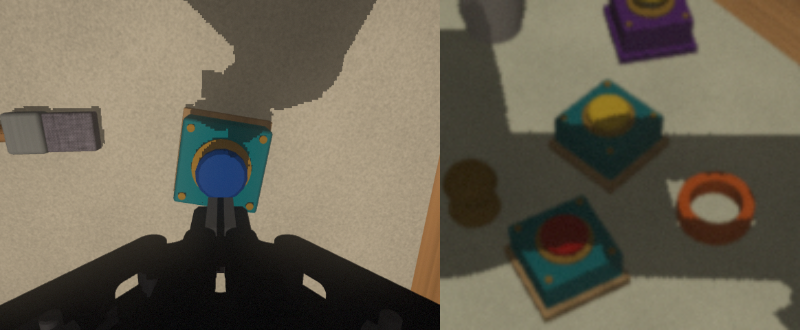

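Red and yellow are down and in place, and the fingertip is over blue (625.5,-277.5). Pressing.

>>> arm_command:
  series:
    - [1,0,-25,0,0,0,-1]
    - [1,0,-50,0,0,0,-1]
    - [1,0,-66,0,0,0,-1]
    - [1,0,-71,0,0,0,-1]
    - [1,0,-74,0,0,0,-1]
    - [1,0,-76,0,0,0,-1]
    - [1,0,-78,0,0,0,-1]
    - [1,0,-80,0,0,0,-1]
    - [1,0,-82,0,0,0,-1]
    - [1,0,-83.5,0,0,0,-1]

```text
clock: 14.3
tool_pos: [625.8, -277.2, 66.0]
tool_rot: [3.141, 0.0, 1.571]
contact_force: [1.0, -1.2, 4.4]
width: 0.3
gripper_force: 2.6
```

>>> arm_command:
  series:
    - [0,0,-0.5,0,0,0,-1]
    - [0,0,-1,0,0,0,-1]
    - [0,0,-1.4,0,0,0,-1]
    - [0,0,-1.7,0,0,0,-1]
    - [0,0,-2,0,0,0,-1]
    - [0,0,-2.3,0,0,0,-1]
    - [0,0,-2.5,0,0,0,-1]
    - [0,0,-2.5,0,0,0,-1]
    - [0,0,-2.5,0,0,0,-1]
    - [0,0,-2.5,0,0,0,-1]

```text
clock: 15.55
tool_pos: [625.9, -277.2, 64.0]
tool_rot: [3.141, 0.0, 1.571]
contact_force: [-0.2, 0.4, 12.3]
width: -0.3
gripper_force: 5.6
```

Blue is at its stop. Retreating upward and checking.

>>> arm_command:
  series:
    - [0,0,6,0,0,0,-1]
    - [0,0,36,0,0,0,-1]
    - [0,0,76,0,0,0,-1]
    - [0,0,116,0,0,0,-1]
    - [0,0,146,0,0,0,-1]
    - [0,0,156,0,0,0,-1]
    - [0,0,156,0,0,0,-1]
    - [0,0,156,0,0,0,-1]
    - [0,0,156,0,0,0,-1]
    - [0,0,156,0,0,0,-1]

```text
clock: 16.8
tool_pos: [625.3, -276.9, 218.6]
tool_rot: [-3.141, -0.0, 1.571]
contact_force: [-0.9, -0.0, 0.1]
width: 0.2
gripper_force: 0.0
```

```bash
python3 - <<'E'
from bench import sensors, grab_frame
import cv2
cv2.imwrite("pics/end.png",grab_frame("side")[:,:,::-1]); print(sensors.get_obs()["tool_pos"])
E
```

```text
[ 625.34509948 -276.9016263   218.841244  ]
```

View pics/end.png

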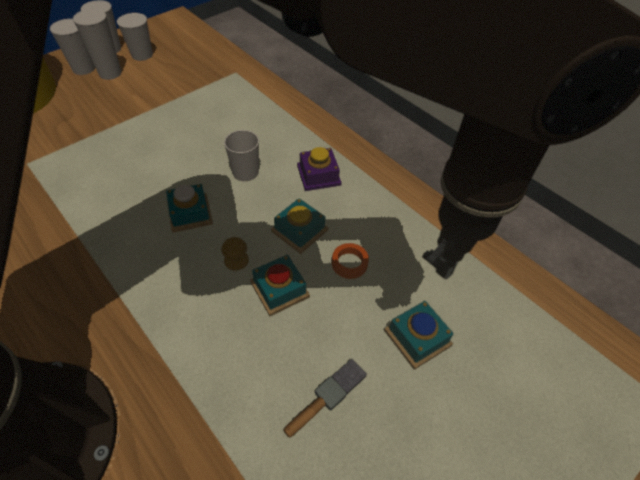

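The final side view shows red (279,273), yellow (300,215) and blue (425,323) down. White (186,197) is up, and nothing else has moved.

```bash
python3 -c "
from bench import job; print(job.hand_in())"
```

```text
the job is handed in; nothing more can be done
None
```

I pressed red, yellow and blue down to their stops in that order and they stayed down; white is still up, nothing else moved in the final picture, and the job is handed in at about 17 s.

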